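# Slide the packing plate home under the hold-down bridge

### The arm

A 6-joint arm with a two-finger parallel gripper is mounted at the origin on a cart in front of the work surface, level with it; the furniture and walls round the work are solid. World frame = base frame: x ahead of the robot, y to its left, z up, the work surface at z = 0. Lengths are in m, angles in rad, forces in N, time in s.
With the tool pointing down it reaches from about 0.275 to 0.75 m from the base axis. Payload 10.2 kg.
Tool frame: the origin (TCP) lies on the mounting face of the last link; the fingertips stand 166 mm ahead of it and the grasp point (between the pads) lies 147 mm ahead of it; z points along the fingers, y is the line along which they close (so a half turn about z gives the same grasp; the last joint's range is limited). The gripper opens to 88 mm and grips with 3 to 60 N. Pads are 18 mm wide; open, the fingers measure 123 mm over their backs; the gripper's body (75 mm by 187 mm) begins 45 mm behind the grasp point.
Start: joints at [-0.223, 0.313, 1.498, -0, 1.331, -0.223], TCP at [0.525, -0, 0.405] pointing down, gripper open.
Joint ranges: [-2.94, 2.94], [-0.97, 2.17], [0.19, 2.56], [-1.23, 4.37], [0.02, 3.11], [-2.88, 2.88]. Speed limits (rad/s): [2.39, 2.39, 3.01, 3.14, 3.14, 3.14].

### API

Orientations are given as a unit quaternion [x, y, z, w].
In Python, from plant import * gives the robot as it stands.
- The arm moves only by the shell command python3 -m creep 'ROWS' [OPENING]. ROWS is JSON, a list that holds one entry, the list of rows, each a list of 4 numbers: the shift along the tool's x, y, z in m, then the turn about the tool's z in degrees. A call has 1 to 20 rows; each row is the pose to reach, as a shift and turn from the pose commanded when the call began, along the tool's axes at that moment; what a row does not reach only later rows make up. A row lasts 1/10 s, in which the tool goes at most 50 mm and 8.59 degrees, less where a joint would pass 70% of its speed; a pose out of reach is approached as far as the arm can. A call with a gripper value outside its range is refused whole. OPENING is the closure, from 0 (fully open) to 1 (shut), set as the call begins (- or left out, the last holds). The fingers move at their own pace and stop on an object; the grip force is fixed at half the most. Time passes only in rows, so rows that repeat a pose let the fingers close. It gives the time, the measured TCP pose, the force, the opening and the grip force at its end, in the units of the state.
- sense(): the state, without advancing time (a new reading comes with each control period).
- grab_frame(name): name is "scene" or "side" or "wrist"; returns a dict with "frame" (384x512x3 uint8, red, green, blue), "vertical_fov" (degrees; the focal length in pixels is half the picture's height over the tangent of half this angle, whatever the lens; pixels are square), "cx", "cy" (the principal point, pixels), "D" ([k1, k2, p1, p2, k3] as OpenCV has them; the pictures are not rectified), "rvec" (rotation vector, rad) and "tvec" (3), from world to camera coordinates, as OpenCV has them. Camera axes: x right, y down, z forward; pixel columns grow to the right and rows downward; lengths in m; the calibration is good to about 2 mm. A picture is of the moment at which its call begins. There is no depth.
- close_job(): hands the job in; it is judged then, once.
Trained networks look in the newest picture that a camera, given by its name, has taken for a name from the list of things; names that differ only in an ending like _2 or _b are one class to them, and where a whole thing is asked for, a point or a joint stands for the part that bears it (a point fixed in the world has none). Each returns a list of dicts, best first, with "conf" (0 to 1); they miss things now and then, are a little off and sometimes report something else, mostly with a low value. They report only what shows in the picture. A call takes as long as a camera call.
- boxes_of(camera, query): "centre" ([x, y, z] in m, in the coordinates of the camera as it stood for that picture, good to about 4 mm: the middle of the surface that is visible of it).
- spot_point(camera, query): "centre" ([x, y, z] in m, in the coordinates of the camera as it stood for that picture, good to about 4 mm: a listed point, or the origin of a listed thing).
The state is a dict: "time_s": time; "joints": joint angles; "qd": joint speeds; "joint_torque": joint torques, N m; "tool_pos": TCP position; "tool_rot": TCP orientation; "wrist_force": force on the tool from outside, world axes, zero at the start; "wrist_torque": the same for the moment, N m; "finger_gap": finger opening in m; "finger_force": force on a finger pad.
Only numpy, scipy, OpenCV 4.12 (cv2) and the standard library are available. Lean on these libraries where they do the work, as an engineer would, in place of code of your own. Each camera call takes 0.05 s, during which the arm holds its last target. There are 200 camera calls.

### The job

Push the flat grey plastic packing plate across the board, line it up with the mouth of the small wooden hold-down jig and slide it in under the steel bridge until its leading short edge sits squarely against the wooden stop at the back. Only push it with the fingertips: it must stay flat on the board all the way, never picked up or tipped, and the other things lying around must stay where they are. Leave it there and draw the hand away.

Things in the scene. Friction and masses are not known exactly. Their poses are not given: they have to be found in the camera images.
- shim: Packing plate: loose flat grey plastic plate, 90 long (its x), 60 wide (its y), 14 thick, 0.08 to 0.15 kg, a scribed line along its middle and a dark dot near each end; ends alike, either may lead. Origin at the centre of its underside. Starts flat on the board before the jig, its centre 100 to 135 mm left or right of the jig's centre line, turned up to 0.4 rad from the jig's x.
- jig: Wooden hold-down jig, fixed on the board (no floor of its own). Origin on the board in the middle of its mouth; x points straight in (away from the robot), y left, z up. Two cheeks 18 wide and 18 high, x 0 to 87, noses rounded 9; the channel between them is 72 wide (y -36 to 36). With the plate home its origin is at x = 20 and its trailing edge sticks 25 out of the mouth.
- jig_bridge (a point): Middle of the underside of the steel strap that bridges the cheeks: 18 above the board, 4 above the plate. The strap covers jig x 10 to 42; with its screw and T-handle it reaches 50 above the board. Axes as the jig's.
- jig_stop (a point): Middle of the foot of the stop's face, on the board at jig x = 65: a wooden block across the back of the channel, 18 high, that the plate's leading short edge must meet. Axes as the jig's.
- offcut_b: Bystander: reddish-brown wood block, 50 x 62 x 22 high, loose, lying on the other side of the mouth from the plate. Origin at the centre of its underside.
- wax_tin: Bystander: round yellow tin 82 across, 39 high, loose, beside the jig on its left. Origin at the centre of its underside.
- spur_centre: Bystander: grey steel drive centre (tapered shank, small spur), 88 long x 28 x 30 high, loose, lying beside the jig on its right. Origin at the centre of its underside.

How it is judged:
On the way:
1. the plate's leading edge is under the bridge, the plate flat on the board (x of shim in the frame of jig above -0.03 m and y of shim in the frame of jig between -0.012 and 0.012 m and height (world z) of shim below 0.003 m), for 0.1 s.
At the end, for the whole second after the job is handed in: The plate lies flat and still on the board under the bridge, within 4 mm of home against the stop, between the cheeks and square to the jig within 0.07 rad (4 degrees) (x of shim in the frame of jig between 0.016 and 0.024 m and y of shim in the frame of jig between -0.009 and 0.009 m and angle between the x axis of shim and the x axis of jig, either way round below 0.07 rad and height (world z) of shim below 0.003 m and angle between shim's own z axis and vertical below 0.04 rad and linear speed of shim below 0.01 m/s); the robot touches nothing.
It fails at once if the plate is lifted (more than 6 mm) or tipped (more than 0.12 rad) (height (world z) of shim above 0.006 m or angle between shim's own z axis and vertical above 0.12 rad).
It fails at once if the wood block is shifted by more than 20 mm (distance of offcut_b from where it was at the start of the episode above 0.02 m).
It fails at once if the tin is shifted by more than 20 mm (distance of wax_tin from where it was at the start of the episode above 0.02 m).
It fails at once if the drive centre is shifted by more than 20 mm (distance of spur_centre from where it was at the start of the episode above 0.02 m).
It also fails if it takes over 54 s, if anything falls off the work surface, if the arm or the gripper's body presses on something with over 40 N, if the wrist force passes 120 N, or if a joint passes its speed limit or range.

## Working session

There is one attempt and no reset: what is moved stays moved. The work goes in short steps, Python scripts to look and compute and a shell command to move; the robot and the scene stay as the last step left them, time stands still between calls to the robot, and variables do not carry over. Pictures are saved under pics/ and viewed, at most 10 in all, crops included, and the job is handed in when it is done.

```bash
mkdir -p pics
cat > h.py <<'E'
from plant import *
import numpy as np, cv2
from scipy.spatial.transform import Rotation as R
def cam(n,save=None):
    f=grab_frame(n)
    h=f["frame"].shape[0]; fl=h/2/np.tan(np.radians(f["vertical_fov"])/2)
    f["K"]=np.array([[fl,0,f["cx"]],[0,fl,f["cy"]],[0,0,1.]]); f["Rm"]=cv2.Rodrigues(np.array(f["rvec"],float))[0]
    f["t"]=np.array(f["tvec"],float).ravel(); f["D"]=np.array(f["D"],float)
    if save: cv2.imwrite("pics/"+save,f["frame"][:,:,::-1])
    return f
def c2w(f,p): return f["Rm"].T@(np.array(p)-f["t"])
def pix2w(f,uv,z):
    u=cv2.undistortPoints(np.array(uv,float).reshape(-1,1,2),f["K"],f["D"]).reshape(-1,2)
    d=np.c_[u,np.ones(len(u))]@f["Rm"]; o=-f["Rm"].T@f["t"]
    return o+d*((z-o[2])/d[:,2])[:,None]
def w2pix(f,P): return cv2.projectPoints(np.array(P,float).reshape(-1,1,3),f["Rm"],f["t"],f["K"],f["D"])[0].reshape(-1,2)
E
python3 - <<'E'
from h import *
for n in ["scene","side","wrist"]:
    f=cam(n,n+"0.png")
    print(n,"campos",(-f["Rm"].T@f["t"]).round(3))
    for q in ["shim","jig","jig_bridge","jig_stop","offcut_b","wax_tin","spur_centre"]:
        r=spot_point(n,q)
        print(q,[(c2w(f,d["centre"]).round(4).tolist(),round(d["conf"],2)) for d in r[:2]])
s=sense();print(s["time_s"],s["tool_pos"],s["tool_rot"],R.from_quat(s["tool_rot"]).as_matrix().round(2))
E
```

```text
scene campos [-0.034 -0.214  0.383]
shim []
jig [([0.6454, 0.1367, -0.0005], 0.88)]
jig_bridge [([0.6712, 0.1397, 0.0174], 0.55), ([0.7084, 0.1547, -0.0009], 0.18)]
jig_stop [([0.7076, 0.1551, -0.0001], 0.71)]
offcut_b [([0.5458, 0.2313, 0.0042], 0.76)]
wax_tin [([0.6893, 0.2828, 0.001], 0.77)]
spur_centre [([0.7229, 0.0541, 0.0013], 0.9)]
side campos [ 0.31  -0.44   0.545]
shim [([0.6121, 0.0223, 0.0017], 0.61)]
jig [([0.6481, 0.1415, 0.0008], 0.64)]
jig_bridge [([0.6731, 0.144, 0.0165], 0.63)]
jig_stop [([0.7109, 0.1543, 0.0004], 0.74)]
offcut_b [([0.5483, 0.2312, 0.0016], 0.98)]
wax_tin [([0.6824, 0.282, -0.0037], 0.78)]
spur_centre [([0.732, 0.0568, -0.0008], 0.75)]
wrist campos [0.525 0.083 0.384]
shim [([0.6145, 0.0193, -0.0011], 0.68)]
jig []
jig_bridge [([0.6704, 0.1393, 0.0161], 0.62)]
jig_stop []
offcut_b []
wax_tin []
spur_centre [([0.7302, 0.0573, -0.0015], 0.9)]
1.2 [ 5.25015599e-01 -1.49676150e-05  4.04703449e-01] [ 7.07107122e-01  7.07106440e-01 -1.32142402e-05  8.85842325e-07] [[ 0.  1. -0.]
 [ 1. -0. -0.]
 [-0. -0. -1.]]
```

View pics/wrist0.png

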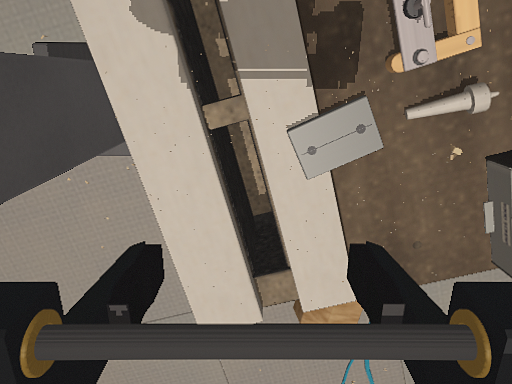

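View pics/side0.png

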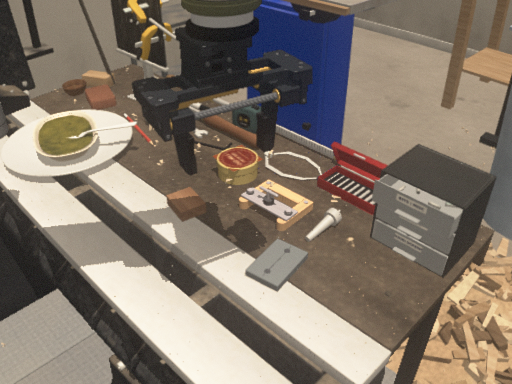

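The wrist view shows the plate at pixels (287,129), (367,95), (384,149) and (308,180), the jig at the top right near (435,35) and the drive centre near (450,100). The side view shows the block in front of the mouth at (187,203) and the tin at (238,165), both clear of the route.

Run:
```python
from h import *
f=cam("wrist")
P=pix2w(f,[(287,129),(367,95),(384,149),(308,180)],.014)[:,:2];D=pix2w(f,[(312,150),(361,129)],.014)[:,:2]
print(P.round(4),P.mean(0),D.mean(0),[np.linalg.norm(P[i]-P[i-1]).round(4) for i in range(4)])
v=D[1]-D[0];print("yaw dots",np.arctan2(v[1],v[0]),"edges",[np.arctan2(*(b-a)[::-1]) for a,b in((P[0],P[1]),(P[3],P[2]))])
m=np.array([.6467,.139]);s=np.array([.7093,.1547]);y=np.arctan2(*(s-m)[::-1]);Rj=np.array([[np.cos(y),np.sin(y)],[-np.sin(y),np.cos(y)]])
print("jigyaw",y)
for n,p in dict(shim=P.mean(0),off=[.547,.231],tin=[.686,.282],spur=[.729,.056]).items(): print(n,(Rj@(np.array(p)-m)).round(3))
```

```text
[[ 0.5582  0.0291]
 [ 0.6394  0.0637]
 [ 0.6636  0.0075]
 [ 0.5833 -0.0274]] [0.61110751 0.01822251] [0.61130945 0.01774434] [np.float64(0.0618), np.float64(0.0882), np.float64(0.0612), np.float64(0.0876)]
yaw dots 0.41776193144392615 edges [np.float64(0.402933642456939), np.float64(0.4099420689538206)]
jigyaw 0.24573026012926966
shim [-0.064 -0.108]
off [-0.074  0.113]
tin [0.073 0.129]
spur [ 0.06  -0.101]
```

```bash
python3 -m creep '[[[0.018,0.086,0.08,66.6],[0.018,0.086,0.08,66.6],[0.018,0.086,0.08,66.6],[0.018,0.086,0.08,66.6],[0.018,0.086,0.08,66.6],[0.018,0.086,0.08,66.6],[0.018,0.086,0.08,66.6],[0.018,0.086,0.08,66.6],[0.018,0.086,0.08,66.6],[0.018,0.086,0.08,66.6],[0.018,0.086,0.08,66.6]]]' 0.15
python3 - <<'E'
from h import *
f=cam("wrist","wrist1.png")
print("campos",(-f["Rm"].T@f["t"]).round(3))
for q in ["shim","jig","jig_bridge","jig_stop","offcut_b","spur_centre"]:
    print(q,[(c2w(f,d["centre"]).round(4).tolist(),round(d["conf"],2)) for d in spot_point("wrist",q)[:2]])
s=sense();print(s["time_s"],s["tool_pos"],R.from_quat(s["tool_rot"]).as_matrix().round(3),s["finger_gap"])
E
```

```text
time_s: 2.35
tool_pos: [0.611, 0.018, 0.3247]
tool_rot: [0.979, 0.204, -0.0, 0.0]
wrist_force: [1.0, 0.2, 0.8]
finger_gap: 0.0749
finger_force: 0.0
campos [0.688 0.051 0.304]
shim [([0.6168, 0.0194, -0.0012], 0.79)]
jig [([0.6435, 0.1365, -0.0008], 0.89), ([0.551, 0.2303, -0.0032], 0.46)]
jig_bridge [([0.6676, 0.1418, 0.019], 0.71)]
jig_stop [([0.6416, 0.1359, 0.002], 0.21)]
offcut_b [([0.5487, 0.2355, -0.003], 0.78)]
spur_centre [([0.7238, 0.0557, -0.0002], 0.92)]
2.7 [0.61099666 0.01800706 0.32473601] [[ 0.918  0.397  0.   ]
 [ 0.397 -0.918  0.   ]
 [ 0.    -0.    -1.   ]] 0.07495369749251383
```

View pics/wrist1.png

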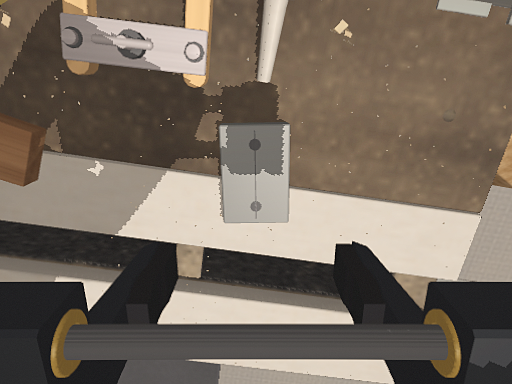

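Wrist view: the plate is square to the tool, with corners (220,124), (290,124), (289,222) and (223,222). The cheek noses are near (82,74) and (196,87), with the block at the left (20,150).

Run:
```python
from h import *
f=cam("wrist")
P=pix2w(f,[(220,124),(290,124),(289,222),(223,222)],.014)[:,:2];D=pix2w(f,[(254.5,145),(256,206)],.014)[:,:2]
print(P.mean(0),D.mean(0)); v=D[0]-D[1];print("yaw",np.arctan2(v[1],v[0]),np.arctan2(*((P[0]+P[1]-P[2]-P[3])[::-1])))
N=pix2w(f,[(82,74),(196,87)],.016)[:,:2];d=N[0]-N[1];print("noses",N,np.linalg.norm(d),N.mean(0),"yaw",np.arctan2(d[1],d[0])-np.pi/2)
cv2.imwrite("pics/c1.png",cv2.resize(f["frame"][0:110,30:240,::-1],None,fx=3.6,fy=3.6,interpolation=cv2.INTER_CUBIC))
```

```text
[0.61195405 0.01770332] [0.61097599 0.01751793]
yaw 0.43199977282831026 0.41840733686224196
noses [[0.63410176 0.17554644]
 [0.66060843 0.0903562 ]] 0.08921872805841569 [0.6473551  0.13295132] yaw 0.3016515826903463
```

View pics/c1.png

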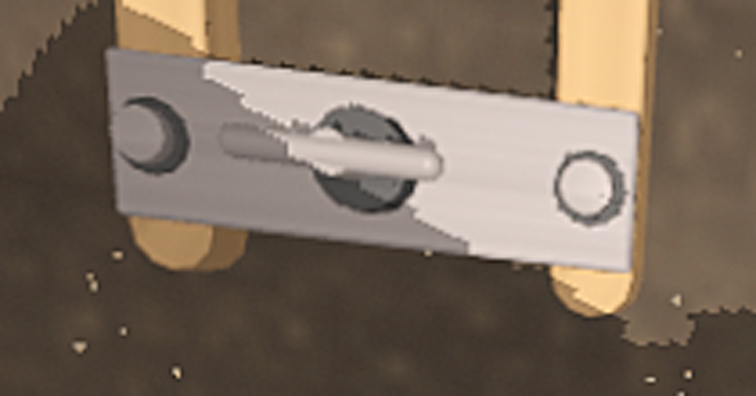

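```bash
python3 -m creep '[[[0,0,0.04,0],[0,0,0.08,0],[0,0,0.11,0],[0,0,0.13,0],[0,0,0.145,0],[0,0,0.155,0],[0,0,0.155,0],[0,0,0.155,0]]]'
python3 -m creep '[[[0,0,0,0],[0,0,0,0],[0,0,0,0],[0,0,0,0]]]' 0.28
python3 - <<'E'
from h import *
f=cam("wrist","wrist2.png")
N=pix2w(f,[(77.8,75),(194.4,87.8)],.018)
E
```

```text
time_s: 3.55
tool_pos: [0.6113, 0.0179, 0.1706]
tool_rot: [0.979, 0.203, 0.001, 0.0]
wrist_force: [-0.7, -0.1, 0.9]
finger_gap: 0.075
finger_force: 0.0
time_s: 3.95
tool_pos: [0.611, 0.018, 0.17]
tool_rot: [0.979, 0.203, 0.0, 0.0]
wrist_force: [0.5, -0.5, 0.2]
finger_gap: 0.0636
finger_force: 0.0
```

View pics/wrist2.png

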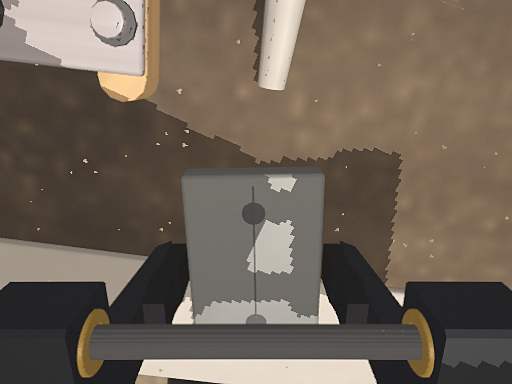

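The plate is caged between the fingers: its edges are at columns 183 and 325, and the fingers stand at 175 and 335. Next I move it sideways in front of the mouth, turning as I go.

```bash
python3 -m creep '[[[0.001,-0.006,0,0.5],[0.002,-0.012,0,1],[0.004,-0.02,0,1.5],[0.005,-0.028,0,2],[0.006,-0.036,0,2.5],[0.007,-0.044,0,3],[0.009,-0.052,0,3.5],[0.01,-0.06,0,4],[0.011,-0.067,0,5],[0.012,-0.074,0,5.5],[0.014,-0.081,0,6],[0.015,-0.087,0,6.5],[0.015,-0.093,0,7],[0.016,-0.098,0,7.4],[0.016,-0.103,0,7.4],[0.016,-0.103,0,7.4],[0.016,-0.103,0,7.4]]]'
python3 - <<'E'
from h import *
f=cam("wrist","wrist3.png")
for q in ["shim","jig","jig_bridge","jig_stop","offcut_b","spur_centre"]:
    print(q,[(c2w(f,d["centre"]).round(4).tolist(),round(d["conf"],2)) for d in spot_point("wrist",q)[:2]])
s=sense();print(s["tool_pos"],R.from_quat(s["tool_rot"]).as_matrix().round(3)[:,0])
E
```

```text
time_s: 5.7
tool_pos: [0.5847, 0.119, 0.1696]
tool_rot: [0.99, 0.139, -0.0, -0.0]
wrist_force: [0.5, 0.4, 0.6]
finger_gap: 0.0635
finger_force: 0.0
shim [([0.5918, 0.1152, -0.0021], 0.77)]
jig []
jig_bridge [([0.6686, 0.139, 0.0193], 0.58)]
jig_stop []
offcut_b [([0.5486, 0.2307, -0.0054], 0.93)]
spur_centre []
[0.58480048 0.11877515 0.16970546] [ 0.961  0.275 -0.   ]
```

View pics/wrist3.png

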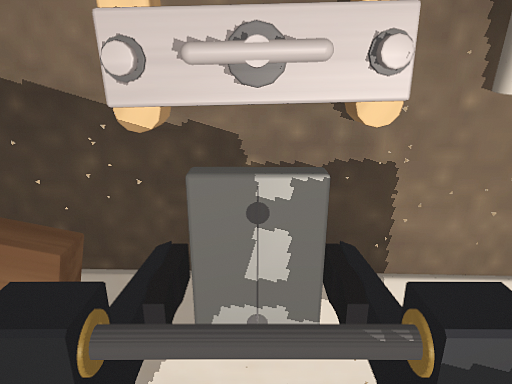

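The plate now sits in front of the mouth. Its line is at column 257, the noses are at (141,131) and (378,127), and the block is clear at the left.

Run:
```python
from h import *
f=cam("wrist")
s=sense();T=R.from_quat(s["tool_rot"]).as_matrix();p=np.array(s["tool_pos"])
g=lambda uv,z:((pix2w(f,uv,z)-p)@T)[:,:2]
N=g([(141,131),(378,127)],.018);d=N[1]-N[0]
print("noses tool",N.round(4),np.linalg.norm(d),N.mean(0).round(4),"jig yaw rel tool(tool sense)",np.degrees(np.arctan2(-d[0],d[1])))
P=g([(187.5,175),(329,175)],.014);print("lead edge",P.round(4),P.mean(0))
D=g([(257.5,213),(257.5,320)],.014);print("dots",D.round(4))
B=g([(109,106),(410,99)],.018);print("bridge front z18",B.round(4)); B=g([(109,106),(410,99)],.022);print("z22",B.round(4))
```

```text
noses tool [[ 0.0635 -0.0424]
 [ 0.0649  0.0465]] 0.08894146407380663 [0.0642 0.0021] jig yaw rel tool(tool sense) -0.9299114099992492
lead edge [[ 0.0452 -0.0269]
 [ 0.0451  0.0304]] [0.04514644 0.00175521]
dots [[ 0.0286  0.0015]
 [-0.0256  0.0016]]
bridge front z18 [[ 0.0726 -0.0531]
 [ 0.075   0.057 ]]
z22 [[ 0.0729 -0.0515]
 [ 0.0753  0.0553]]
```

```bash
python3 -m creep '[[[0,0,0,0],[0,0,0,0],[0,0,0,0]]]' 0.16
python3 -m creep '[[[0,0,-0.015,0],[0,0,-0.035,0],[-0.02,0.001,-0.04,0],[-0.05,0.003,-0.04,-1],[-0.07,0.0044,-0.04,-1],[-0.07,0.0044,-0.04,-1],[-0.07,0.0044,-0.04,-1]]]'
python3 -m creep '[[[0,0,0,0],[0,0,0,0],[0,0,0,0],[0,0,0,0],[0,0,0.02,0],[0,0,0.04,0],[0,0,0.04,0],[0,0,0.04,0]]]' 0.58
python3 - <<'E'
from h import *
f=cam("wrist","wrist4.png")
s=sense();print(s["tool_pos"],s["finger_gap"])
E
```

```text
time_s: 6.4
tool_pos: [0.5848, 0.1189, 0.1697]
tool_rot: [0.99, 0.139, 0.0, 0.0]
wrist_force: [-0.3, -0.1, 0.4]
finger_gap: 0.0737
finger_force: 0.0
time_s: 7.1
tool_pos: [0.5194, 0.0954, 0.2108]
tool_rot: [0.989, 0.148, 0.001, 0.0]
wrist_force: [-0.1, 0.7, -0.1]
finger_gap: 0.0744
finger_force: 0.0
time_s: 7.9
tool_pos: [0.5189, 0.0954, 0.17]
tool_rot: [0.989, 0.148, -0.0, -0.0]
wrist_force: [0.7, -0.2, -0.2]
finger_gap: 0.037
finger_force: 0.0
[0.5189829  0.09536492 0.17045365] 0.03736183515535234
```

View pics/wrist4.png

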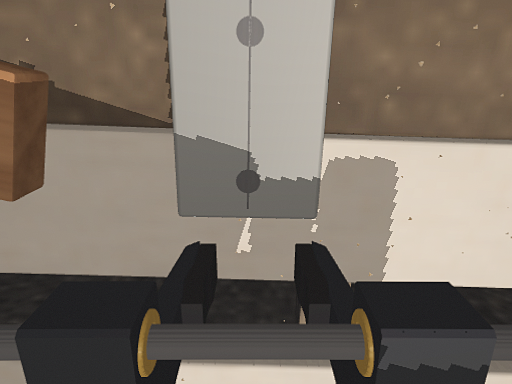

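```bash
python3 -m creep '[[[0.006,0,0,0],[0.011,0,0,0],[0.015,0,0,0],[0.019,0,0,0],[0.023,0,0,0],[0.027,0,0,0],[0.031,0,0,0],[0.035,0,0,0],[0.039,0,0,0],[0.043,0,0,0],[0.047,0,0,0],[0.051,0,0,0],[0.055,0,0,0],[0.059,0,0,0],[0.063,0,0,0],[0.067,0,0,0],[0.07,0,0,0],[0.07,0,0,0]]]'
python3 - <<'E'
from h import *
f=cam("wrist","wrist5.png")
s=sense();print(s["tool_pos"],s["wrist_force"])
E
```

```text
time_s: 9.75
tool_pos: [0.586, 0.1159, 0.1697]
tool_rot: [0.989, 0.148, 0.0, 0.0]
wrist_force: [-0.4, -0.4, -0.6]
finger_gap: 0.0366
finger_force: 0.0
[0.5858355  0.11588479 0.16963665] [-0.40814355  0.90102361  0.54731737]
```

View pics/wrist5.png

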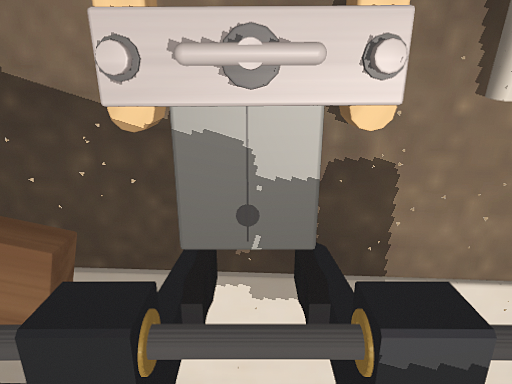

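The plate is square under the bridge: its line is at column 248, the nose midpoint at 252 and the trailing edge at row 249. I push on gently to the stop.

```bash
python3 -m creep '[[[0.003,0.0,0,0],[0.006,0.0,0,0],[0.009,0.0,0,0],[0.012,0.0,0,0],[0.015,0.0,0,0],[0.018,0.0,0,0],[0.021,0.0,0,0],[0.023,0.0,0,0],[0.025,0,0,0],[0.026,0,0,0],[0.026,0,0,0]]]'
python3 - <<'E'
from h import *
f=cam("wrist")
s=sense();T=R.from_quat(s["tool_rot"]).as_matrix();print(np.array(s["wrist_force"])@T)
E
python3 -m creep '[[[0.001,0.0,0,0],[0.002,0.0,0,0],[0.002,0,0,0]]]'
```

```text
time_s: 10.9
tool_pos: [0.6106, 0.1234, 0.1698]
tool_rot: [0.989, 0.148, 0.0, 0.0]
wrist_force: [-0.1, -0.2, 0.2]
finger_gap: 0.0367
finger_force: 0.0
[ 0.43014051  1.0202691  -0.32377754]
time_s: 11.25
tool_pos: [0.6125, 0.124, 0.1698]
tool_rot: [0.989, 0.148, 0.0, 0.0]
wrist_force: [-0.3, -0.8, 0.6]
finger_gap: 0.0367
finger_force: 0.2
```

```bash
python3 -m creep '[[[0.001,0.0,0,0],[0.002,0.0,0,0],[0.002,0,0,0]]]'; python3 -m creep '[[[0.001,0.0,0,0],[0.0015,0.0,0,0],[0.0015,0,0,0]]]'
python3 - <<'E'
from h import *
f=cam("wrist","wrist6.png")
s=sense();print(s["tool_pos"],s["wrist_force"])
E
```

```text
time_s: 11.55
tool_pos: [0.6136, 0.1243, 0.1697]
tool_rot: [0.989, 0.148, -0.002, 0.0]
wrist_force: [-9.8, -4.5, 6.7]
finger_gap: 0.0368
finger_force: 5.4
time_s: 11.85
tool_pos: [0.6144, 0.1245, 0.1696]
tool_rot: [0.989, 0.148, -0.004, 0.0]
wrist_force: [-16.6, -7.2, 12.9]
finger_gap: 0.037
finger_force: 9.4
[0.61437474 0.12449873 0.16958494] [-17.70663921  -7.36304209  12.06167144]
```

View pics/wrist6.png

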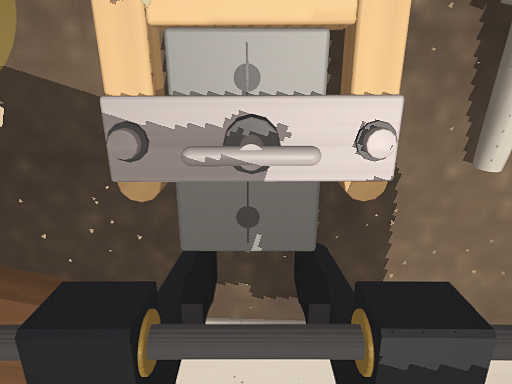

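The plate is home: its leading edge (row 29) is against the stop, its line is central at column 248, it is square, and contact force has risen to about 20 N. I withdraw the hand.

```bash
python3 -m creep '[[[-0.004,0,0,0],[-0.015,0,0,0],[-0.03,0,0,0],[-0.03,0,-0.03,0],[-0.03,0,-0.07,0],[-0.03,0,-0.11,0],[-0.03,0,-0.12,0],[-0.03,0,-0.12,0],[-0.03,0,-0.12,0],[-0.03,0,-0.12,0]]]'
python3 - <<'E'
from h import *
f=cam("wrist","wrist7.png")
for q in ["shim","jig","jig_bridge","jig_stop","offcut_b","wax_tin","spur_centre"]:
    print(q,[(c2w(f,d["centre"]).round(4).tolist(),round(d["conf"],2)) for d in spot_point("wrist",q)[:1]])
print(sense()["wrist_force"])
E
```

```text
time_s: 12.9
tool_pos: [0.5869, 0.1162, 0.2879]
tool_rot: [0.989, 0.148, -0.001, -0.0]
wrist_force: [-0.2, -0.2, -0.3]
finger_gap: 0.0369
finger_force: 0.0
shim []
jig [([0.6448, 0.1345, -0.0015], 0.66)]
jig_bridge [([0.6726, 0.1401, 0.0195], 0.87)]
jig_stop [([0.7032, 0.1493, 0.0013], 0.9)]
offcut_b [([0.5489, 0.2305, -0.0025], 0.76)]
wax_tin []
spur_centre [([0.7285, 0.0572, 0.0002], 0.57)]
[0.11093675 0.73768543 0.06657237]
```

View pics/wrist7.png

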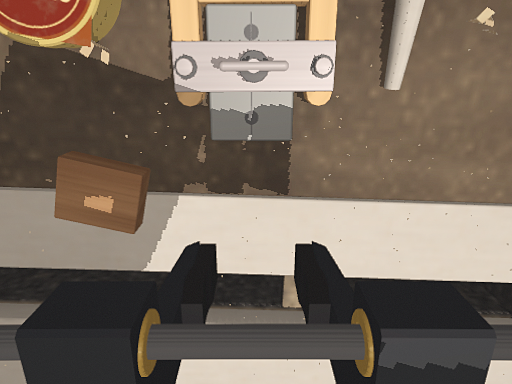

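The plate is home: its trailing edge at row 140 is about 25 mm out from the noses at row 105, and it is centred and square. The hand is clear, and the block and drive centre have not moved.

```bash
python3 -c "
from plant import *
print(close_job())"
```

```text
the job is handed in; nothing more can be done
None
```

The plate is slid in under the bridge, square and centred against the stop with its trailing edge about 25 mm out of the mouth; the hand is drawn clear, the bystanders were left alone, and the job was handed in at about 13 s, with no verdict returned.

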